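# Take a temperature reading of the open microphone

### The job

Pick up the infrared thermometer from its charging pad and point it squarely at the middle of the exposed circuit board of the slim microphone in the round dark stand, with its lens about 6 cm from the board, and hold it still there for at least two seconds, without ever touching the microphone with it. Then put it back standing upright on the middle of its pad, lined up with the pad and facing as it did, and let go.

Things in the scene. Friction and masses are not known exactly. Their poses are not given: they have to be found in the camera images.
- thermometer: infrared thermometer, a grey pistol-like instrument, loose, under 0.25 kg, 84 mm tall, standing on a flat foot 66 x 46 x 10 mm. Origin at the underside of the foot; x = the way it looks, z up. On a stem sits a level grey barrel, 86 long, 34 wide (along y), 38 tall, its underside 46 mm up; a round black nose (diameter 32) with the lens at its end, 52 mm ahead of the origin; green display at the rear
- thermometer_grip (a point): middle of the thermometer's barrel, where it is gripped across its 34 mm width; 64 mm above the underside of its foot, 61 mm behind the lens on the lens's axis; x = the way the thermometer looks, z up
- thermometer_lens (a point): centre of the thermometer's lens, at the front end of its nose, on the barrel's axis; x = the way it looks, z up
- board (a point): middle of the exposed circuit board (40 mm wide, 98 tall, upright) of the slim microphone with a brown mesh top and its sleeve off, fixed in a round dark stand; not the thicker, closed gold one. 115 mm above the bench; x = level, straight out of the board's face (roughly towards the robot), z up. Small electronic parts cover this face; the back is bare and black
- pad_top (a point): centre of the top face of the charging pad, a flat black plate 100 x 70 x 8 mm fixed to the bench, on which the thermometer stands at the start, its origin within about 6 mm of this point and facing along the pad's x; x = along the pad's long side, z up. The middle of the barrel of a centred thermometer is 9 mm behind this point
- mic_stand: the slim microphone with its round dark steel stand (diameter 80 mm, 35 mm high), fixed to the bench, 241 mm tall in all; origin under the centre of the stand on the bench, z up; the board faces its +x, 5 mm ahead of the axis

How it is judged:
By the outcome, as a careful person would: the job done as asked, in the order asked, and still so for the second after the job is handed in, with the robot touching nothing.
It also fails if it takes over 42 s, if anything falls off the work surface, if the arm or the gripper's body presses on something with over 40 N, if the wrist force passes 120 N, or if a joint passes its speed limit or range.

### The arm

A 6-joint arm with a two-finger parallel gripper is mounted at the origin on a cart in front of the work surface, level with it; the furniture and walls round the work are solid. World frame = base frame: x ahead of the robot, y to its left, z up, the work surface at z = 0. Lengths are in m, angles in degrees, forces in N, time in s.
With the tool pointing down it reaches from about 0.4 to 0.825 m from the base axis. Payload 7 kg.
Tool frame: the origin (TCP) lies between the finger pads; the fingertips stand 19 mm ahead of it and the grasp point (between the pads) is the TCP; z points along the fingers, y is the line along which they close (so a half turn about z gives the same grasp; the last joint's range is limited). The gripper opens to 88 mm and grips with 3 to 60 N. Pads are 19 mm wide; open, the fingers measure 130 mm over their backs; the gripper's body (78 mm by 193 mm) begins 47 mm behind the grasp point.
Start: joints at [81.824, 20.546, 0.682, 0, -70.136, -16.507], TCP at [0.282, 0.613, 0.246] pointing down, gripper open.
Joint ranges: [-176.03, 176.03], [-82.01, 121.73], [-58.28, 71.71], [-173.87, 95.51], [-174.79, -0.11], [-173.66, 173.66]. Speed limits (degrees/s): [136.94, 136.94, 172.46, 180, 180, 180].

### API

Orientations are given as [roll, pitch, yaw] about the fixed x, y, z axes, in that order (R = Rz(yaw) Ry(pitch) Rx(roll)).
In Python, from plant import get_obs, snapshot, close_job, spot_in, spot_point gives the robot as it stands.
- The arm moves only by the tool play_rows, never from a script. Its argument "plan" is a list of rows, each a list of 6 numbers: the shift along the tool's x, y, z in cm, then the turn, a rotation vector about the tool's x, y, z in degrees. A call has 1 to 20 rows; each row shifts and turns the commanded pose from where the row before left it, along the tool's axes as they then stand; what a row does not reach is not made up. A row lasts 1/12 s, in which the tool goes at most 41.7 mm and 7.16 degrees, less where a joint would pass 70% of its speed; a pose out of reach is approached as far as the arm can. A call is refused whole if a number of a shift passes 4.17 or a number of a turn 7.16, either way. A call with a gripper value outside its range is refused whole. "grip" is the finger opening in cm, from 0 to 8.76, set as the call begins (left out, the last holds). The fingers move at their own pace and stop on an object; the grip force is fixed at half the most. Time passes only in rows, so rows that do not move let the fingers close. It gives the time, the measured TCP pose, the force, the opening and the grip force at its end, in the units of the state.
- get_obs(): the state, without advancing time (a new reading comes with each control period).
- snapshot(name): name is "scene" or "side" or "wrist"; returns a dict with "frame" (384x512x3 uint8, red, green, blue), "fx", "fy", "cx", "cy" (pixels), "position" and "attitude" of the camera in the world. Camera axes: x right, y down, z forward; pixel columns grow to the right and rows downward; lengths in m; the calibration is good to about 2 mm. A picture is of the moment at which its call begins. There is no depth.
- close_job(): hands the job in; it is judged then, once.
Trained networks look in the newest picture that a camera, given by its name, has taken for a name from the list of things; names that differ only in an ending like _2 or _b are one class to them, and where a whole thing is asked for, a point or a joint stands for the part that bears it (a point fixed in the world has none). Each returns a list of dicts, best first, with "score" (0 to 1); they miss things now and then, are a little off and sometimes report something else, mostly with a low value. They report only what shows in the picture. A call takes as long as a camera call.
- spot_in(camera, thing): "position" ([x, y, z] in m, in world coordinates, good to about 4 mm: the middle of the surface that is visible of it).
- spot_point(camera, thing): "position" ([x, y, z] in m, in world coordinates, good to about 4 mm: a listed point, or the origin of a listed thing).
The state is a dict: "clock": time; "joint_pos": joint angles; "qvel": joint speeds; "tau": joint torques, N m; "tool_pos": TCP position; "orientation": TCP orientation; "force": force on the tool from outside, world axes, zero at the start; "moment": the same for the moment, N m; "opening": finger opening in m; "gripper_force": force on a finger pad.
Only numpy, scipy, OpenCV 4.12 (cv2) and the standard library are available. Lean on these libraries where they do the work, as an engineer would, in place of code of your own. Each camera call takes 0.05 s, during which the arm holds its last target. There are 200 camera calls.

## Working session

There is one attempt and no reset: what is moved stays moved. The work goes in short steps, Python scripts to look and compute and a tool call to move; the robot and the scene stay as the last step left them, time stands still between calls to the robot, and variables do not carry over. Pictures are saved under pics/ and viewed, at most 10 in all, crops included, and the job is handed in when it is done.

Besides the shell and the picture viewer there is one more tool, called after "Emit:" as name(argument=value, ...) on one line, values as JSON. play_rows: Moves the arm, as the interface text tells. Its arguments: {"type":"object","properties":{"plan":{"type":"array","items":{"type":"array","items":{"type":"number"}}},"grip":{"type":"number"}},"required":["plan"]}

```bash
mkdir -p pics
cat > h.py <<'E'
import numpy as np, cv2
from plant import *
from scipy.spatial.transform import Rotation as R
def proj(s,p):
    A=np.array(s["attitude"]);
    return A
E
python3 - <<'E'
from h import *
for c in ["scene","side","wrist"]:
    s=snapshot(c); cv2.imwrite(f"pics/{c}0.png",s["frame"][:,:,::-1])
    print(c,s["position"],s["attitude"],s["fx"],s["fy"],s["cx"],s["cy"])
    for t in ["thermometer","thermometer_grip","thermometer_lens","board","pad_top","mic_stand"]:
        try: print(t,"pt",[(np.round(d["position"],4).tolist(),round(d["score"],2)) for d in spot_point(c,t)[:2]])
        except Exception as e: print(t,e)
o=get_obs();print(o)
a=cv2.imread("pics/scene0.png");b=cv2.imread("pics/side0.png")
cv2.imwrite("pics/m0.png",cv2.resize(np.hstack([a,b]),(800,300)))
E
```

```text
scene [ 0.02906799 -0.53200915  0.62811694] [-130.55874199    1.09395152  -52.81755965] 390.68952508554173 390.68952508554173 253.66279034857655 184.42925506503175
thermometer pt [([0.4421, -0.208, 0.0085], 0.93)]
thermometer_grip pt [([0.4325, -0.2045, 0.0697], 0.68)]
thermometer_lens pt [([0.4982, -0.207, 0.0727], 0.61)]
board pt [([0.6352, -0.2039, 0.1126], 0.94)]
pad_top pt [([0.4386, -0.2092, 0.006], 0.79)]
mic_stand pt [([0.6416, -0.2021, 0.0023], 0.79)]
side [ 0.36006484 -0.76556063  0.61894228] [-130.00735401   -0.76545369  -15.0820693 ] 369.71095567036974 369.71095567036974 253.30195027047262 184.6760890474823
thermometer pt [([0.4427, -0.2059, 0.0076], 0.98)]
thermometer_grip pt [([0.4316, -0.2012, 0.0732], 0.7)]
thermometer_lens pt [([0.4923, -0.2068, 0.0737], 0.79)]
board pt [([0.637, -0.206, 0.1107], 0.71)]
pad_top pt [([0.439, -0.2042, 0.011], 0.76), ([0.4936, -0.2066, 0.0732], 0.61)]
mic_stand pt [([0.6351, -0.2035, 0.0004], 0.61)]
wrist [0.34425973 0.58483675 0.38460189] [ 1.65203099e+02  1.42422221e-02 -1.14707386e+02] 280.1287561151478 280.1287561151478 255.12280125894844 190.50650492293144
thermometer pt []
thermometer_grip pt []
thermometer_lens pt []
board pt []
pad_top pt []
mic_stand pt []
{'clock': 1.05, 'joint_pos': array([ 8.18244208e+01,  2.05463586e+01,  6.80868799e-01,  8.88943223e-04,
       -7.01360951e+01, -1.65063646e+01]), 'qvel': array([-0.05408695, -0.01390597,  0.04593765, -0.00825015, -0.03808578,
       -0.00072177]), 'tau': array([ 5.97404705e-04, -5.82385969e+01,  2.93309730e+01,  7.00217754e+00,
        1.24981449e-02, -2.24833946e-05]), 'tool_pos': array([0.28188439, 0.61329122, 0.24555577]), 'orientation': array([ 1.79998718e+02, -1.25190061e-03, -2.46816417e+01]), 'force': array([ 0.05866963,  1.01535203, -0.60623369]), 'moment': array([ 0.00308855, -0.01949499, -0.01788642]), 'gripper_force': 0.0, 'opening': 0.08723974540771419}
```

View pics/scene0.png

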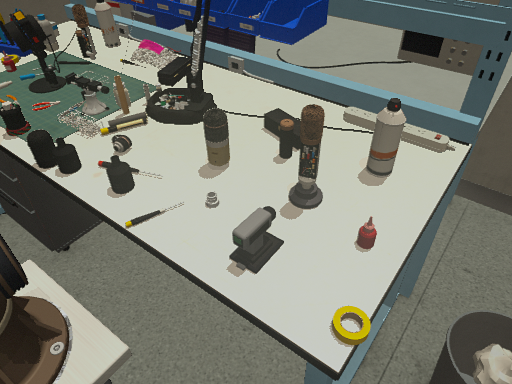

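View pics/side0.png

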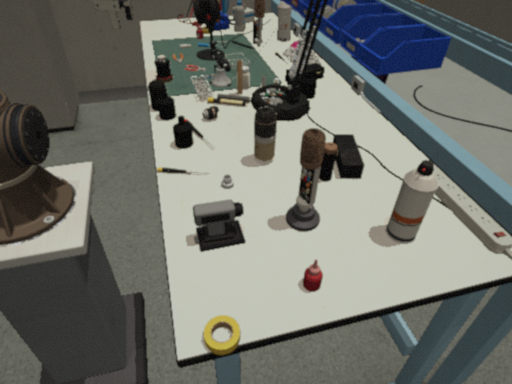

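View pics/wrist0.png

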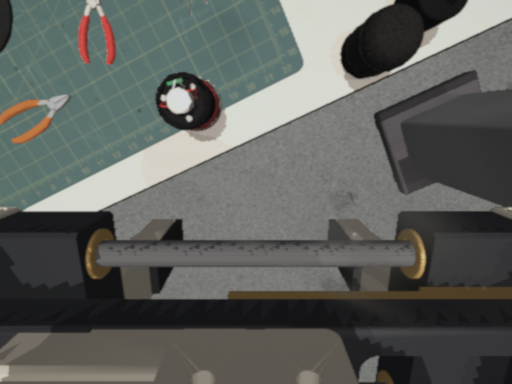

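The pictures show the thermometer at scene px (252,235) and side px (220,222). The slim mic is at scene (308,160) and side (308,180), and its board is visible in both. The wrist camera doesn't see the work area yet. Next I'll crop both and overlay the estimated outlines.

```bash
cat > h.py <<'E'
import numpy as np, cv2
from plant import *
from scipy.spatial.transform import Rotation as R
def proj(s,P):
    A=R.from_euler('xyz',s["attitude"],degrees=True).as_matrix()
    q=(np.atleast_2d(P)-np.array(s["position"]))@A
    return np.c_[s["fx"]*q[:,0]/q[:,2]+s["cx"], s["fy"]*q[:,1]/q[:,2]+s["cy"]]
def rz(a): a=np.radians(a); return np.array([[np.cos(a),-np.sin(a),0],[np.sin(a),np.cos(a),0],[0,0,1]])
def rect(c,yaw,U,V): # rectangle corners in local coords u,v axes vectors
    return np.array([c+rz(yaw)@(a*np.array(U)+b*np.array(V)) for a,b in [(1,1),(1,-1),(-1,-1),(-1,1)]])
E
python3 - <<'E'
from h import *
K=6; rows=[]
for c in ["scene","side"]:
    s=snapshot(c); f=s["frame"][:,:,::-1]
    def crop(cx,cy,w,h,polys):
        im=cv2.resize(f[cy-h:cy+h,cx-w:cx+w],None,fx=K,fy=K,interpolation=cv2.INTER_CUBIC)
        for P,col in polys:
            p=((proj(s,P)-[cx-w,cy-h]+.5)*K).astype(int)
            cv2.polylines(im,[p],True,col,1)
        return im
    axis=np.array([.641,-.204,.115])
    m=[(rect(axis+rz(y)@[.005,0,0],y,[0,.02,0],[0,0,.049]),col) for y,col in [(170,(0,0,255)),(190,(0,255,0)),(210,(255,0,0))]]
    pt=proj(s,axis)[0].astype(int); pp=proj(s,[.442,-.207,.03])[0].astype(int)
    A=crop(*pt,33,50,[]); B=crop(*pt,33,50,m)
    pd=[(rect(np.array([.439,-.207,.008]),y,[.05,0,0],[0,.035,0]),col) for y,col in [(0,(0,0,255)),(-6,(0,255,0))]]
    C=crop(*pp,50,50,pd)
    cv2.imwrite(f"pics/c_{c}.png",cv2.resize(np.hstack([A,B,C]),(800,345*600//690*2*600//600) if 0 else None,fx=800/(66*12+600),fy=800/(66*12+600)))
E
```

```text
(no output)
```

View pics/c_scene.png

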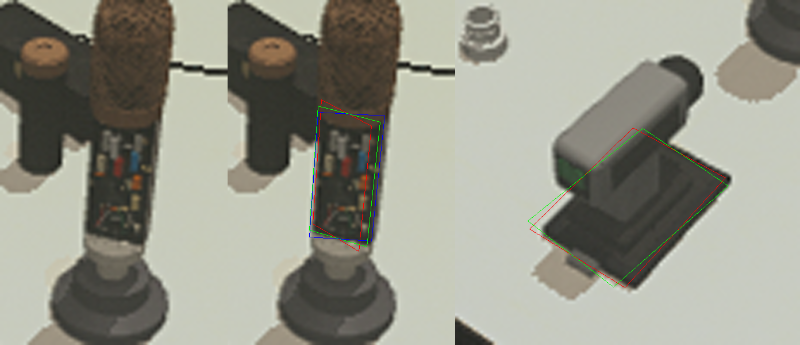

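View pics/c_side.png

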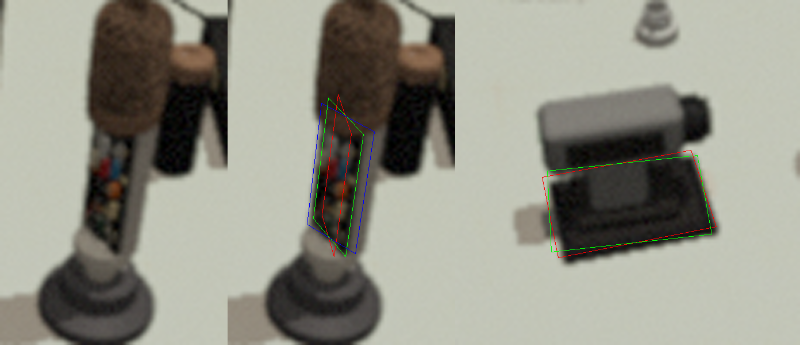

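The board is visible in both views, with yaw near 190° by the green overlay. The pad's yaw is close to -3°. I'll fit both from the edge pixels and back-project the lamp and the gold mic to check clearance.

Run:
```python
from h import *
from scipy.optimize import least_squares
S={c:snapshot(c) for c in ["scene","side"]}
k=800/1392*6
org={c:(proj(S[c],[.641,-.204,.115])[0].astype(int)-[33,50],proj(S[c],[.442,-.207,.03])[0].astype(int)-[50,50]) for c in S}
def px(c,i,p): p=np.array(p,float); p[0]-=[0,455][i]; return org[c][i]+p/k-.5
# board corners (local y,z sign): seen facing board, right = +y? fit edges via corners
B={"scene":[((86,235),1,-1),((144,245),-1,-1)],"side":[((85,230),1,-1),((122,256),-1,-1)]}
L={"scene":[((93,124),1),((155,127),-1)],"side":[((95,126),1),((135,140),-1)]}
def fb(v,full=True):
    r=[]
    for c in S:
        for p,sy,sz in B[c]:
            P=np.array([v[0],v[1],.115])+rz(v[2])@[.0,sy*.02,sz*.049]; r+=list(proj(S[c],P)[0]-px(c,0,p))
        for p,sy in L[c]:
            P=np.array([v[0],v[1],.115])+rz(v[2])@[.0,sy*.02,.035]
            Q=np.array([v[0],v[1],.115])+rz(v[2])@[.0,sy*.02,-.035]
            a,b=proj(S[c],[P,Q]); d=b-a; n=np.array([-d[1],d[0]])/np.hypot(*d); r.append(n@(px(c,0,p)-a))
    return np.array(r)
for sg in (1,-1):
    for q in B.values():
        for i,(p,a,b) in enumerate(q): q[i]=(p,sg*(1 if i==0 else -1),b)
    for q in L.values():
        for i,(p,a) in enumerate(q): q[i]=(p,sg*(1 if i==0 else -1))
    s=least_squares(fb,[.636,-.204,190]); print("board",sg,s.x,s.cost,np.round(s.fun,1))
Pd={"scene":[((543,230),-1,1),((633,290),-1,-1),((731,182),1,-1)],"side":[((563,262),-1,-1),((717,232),1,-1),((545,178),-1,1)]}
def fp(v):
    r=[]
    for c in S:
        for p,a,b in Pd[c]:
            zz=.008 if (c,p) not in [] else 0
            r+=list(proj(S[c],np.array([v[0],v[1],.005])+rz(v[2])@[a*.05,b*.035,0])[0]-px(c,1,p))
    return np.array(r)
s=least_squares(fp,[.44,-.207,0]);print("pad",s.x,s.cost,np.round(s.fun,1))
def ground(c,u,v,z=0):
    s=S[c];A=R.from_euler('xyz',s["attitude"],degrees=True).as_matrix();d=A@[(u-s["cx"])/s["fx"],(v-s["cy"])/s["fy"],1];p=np.array(s["position"]);return np.round(p+d*(z-p[2])/d[2],3)
for n,u,v in [("lampbase",180,110),("goldmic",218,162),("blackbottle",120,190),("spray",380,170),("black2",42,165)]: print(n,ground("scene",u,v))
for n,u,v in [("lampbase",280,108),("goldmic",265,157),("micboom",212,52)]: print(n,ground("side",u,v))
```

```text
board 1 [ 0.6348417  -0.20838438 16.54788048] 3.855791733631181 [-0.5 -0.  -0.   0.8 -0.3  0.6 -0.6 -1.9 -0.3  1.   0.   1.2]
board -1 [  0.6348417   -0.20838438 196.54780055] 3.8557917335966163 [-0.5 -0.  -0.   0.8 -0.3  0.6 -0.6 -1.9 -0.3  1.   0.   1.2]
pad [ 0.44175932 -0.2098778  -0.51992864] 3.858191370173911 [-1.9  0.3 -0.5  0.   0.3 -0.2  0.1  0.3  1.1  0.4  0.8  1.2]
lampbase [0.76  0.334 0.   ]
goldmic [0.624 0.053 0.   ]
blackbottle [0.397 0.175 0.   ]
spray [ 0.842 -0.307  0.   ]
black2 [0.339 0.427 0.   ]
lampbase [0.757 0.321 0.   ]
goldmic [0.624 0.055 0.   ]
micboom [0.622 0.893 0.   ]
```

Emit:
play_rows(plan=[[1.4,1.3,0,0,0,0],[2.7,2.54,-0.2,0,0,0],[2.7,2.54,-0.2,0,0,0],[2.7,2.54,-0.2,0,0,0],[2.7,2.54,-0.2,0,0,0],[2.7,2.54,-0.2,0,0,0],[2.7,2.54,0,0,0,0],[2.7,2.54,0,0,0,0],[2.7,2.54,0,0,0,0],[2.7,2.54,0,0,0,0],[2.7,2.54,0,0,0,0],[2.7,2.54,0,0,0,0],[1.4,1.3,0,0,0,0],[1.58,3.03,0,0,0,3],[1.58,3.03,0,0,0,0],[1.58,3.03,0,0,0,0],[1.58,3.03,0,0,0,0],[1.58,3.03,0,0,0,0],[1.58,3.03,0,0,0,0],[1.58,3.03,0,0,0,0]], grip=8.76)

```text
clock: 2.92
tool_pos: [0.4505, -0.0407, 0.256]
orientation: [-180.0, -0.0, -27.7]
force: [1.4, -0.3, -0.3]
opening: 0.0874
gripper_force: 0.0
```

Emit:
play_rows(plan=[[1.9,2.8,0,0,0,0],[1.9,2.8,0,0,0,0],[1.9,2.8,0,0,0,0],[1.9,2.8,0,0,0,0],[0,0,0,0,0,7],[0,0,0,0,0,7],[0,0,0,0,0,7],[0,0,0,0,0,7],[0,0,0,0,0,7],[0,0,0,0,0,7],[0,0,0,0,0,7],[0,0,0,0,0,7],[0,0,0,0,0,7],[0,0,0,0,0,7],[0,0,0,0,0,7],[0,0,0,0,0,7],[0,0,0,0,0,7],[0,0,0,0,0,7],[0,0,0,0,0,7],[0,0,0,0,0,7]])

```text
clock: 4.58
tool_pos: [0.4661, -0.1736, 0.2557]
orientation: [-180.0, 0.0, -140.0]
force: [0.4, 0.1, 0.5]
opening: 0.0875
gripper_force: 0.0
```

Emit:
play_rows(plan=[[0,0,0,0,0,7],[0,0,0,0,0,7],[0,0,0,0,0,7],[0,0,0,0,0,7],[0,0,0,0,0,7],[0,0,0,0,0,5],[0,0,0,0,0,0],[0,0,0,0,0,0]])

```text
clock: 5.25
tool_pos: [0.4661, -0.1736, 0.2557]
orientation: [-180.0, 0.0, -179.5]
force: [-0.0, -0.3, -0.3]
opening: 0.0876
gripper_force: 0.0
```

Run:
```python
from h import *
o=get_obs();print(o["clock"],o["tool_pos"],o["orientation"],o["joint_pos"])
s=snapshot("wrist"); cv2.imwrite("pics/w1.png",s["frame"][:,:,::-1])
print(s["position"],s["attitude"])
for c in ["wrist","scene","side"]:
  if c!="wrist": snapshot(c)
  for t in ["thermometer","thermometer_grip","thermometer_lens","pad_top","board","mic_stand"]:
    print(c,t,[(np.round(d["position"],4).tolist(),round(d["score"],2)) for d in spot_point(c,t)[:2]])
```

```text
5.25 [ 0.46611849 -0.17356206  0.25571114] [-1.79999522e+02  1.79442446e-02 -1.79513366e+02] [ 2.25980079e+00  3.20032192e+00 -2.02798752e+01  1.12654712e-03
 -6.65018820e+01 -9.17736155e+01]
[ 0.39747299 -0.17394875  0.39468654] [1.65132619e+02 1.11859259e-03 9.04624547e+01]
wrist thermometer [([0.4397, -0.2053, 0.0085], 0.59)]
wrist thermometer_grip [([0.4332, -0.2043, 0.07], 0.64)]
wrist thermometer_lens [([0.4934, -0.2092, 0.0756], 0.72)]
wrist pad_top [([0.4973, -0.2081, 0.0752], 0.64)]
wrist board []
wrist mic_stand [([0.6358, -0.2018, -0.001], 0.7)]
scene thermometer [([0.4428, -0.2062, 0.0073], 0.88), ([0.6387, -0.2056, 0.1141], 0.31)]
scene thermometer_grip [([0.4354, -0.206, 0.0727], 0.81)]
scene thermometer_lens [([0.4959, -0.2068, 0.0706], 0.94)]
scene pad_top [([0.4386, -0.2094, 0.0102], 0.88)]
scene board [([0.6403, -0.2033, 0.1163], 0.9)]
scene mic_stand [([0.6405, -0.2028, -0.0006], 0.57)]
side thermometer [([0.4442, -0.2045, 0.0096], 0.58), ([0.6391, -0.2051, 0.0025], 0.42)]
side thermometer_grip [([0.4347, -0.2018, 0.0728], 0.65)]
side thermometer_lens [([0.4888, -0.2046, 0.0731], 0.97)]
side pad_top [([0.4431, -0.208, 0.0109], 0.69)]
side board [([0.6328, -0.206, 0.1163], 0.95)]
side mic_stand [([0.6363, -0.2024, 0.0003], 0.81), ([0.4328, -0.2028, 0.0731], 0.74)]
```

View pics/w1.png

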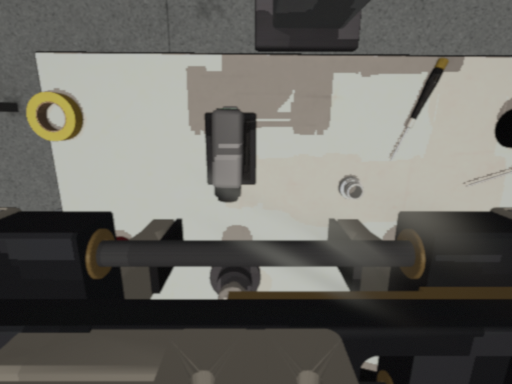

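Pad corners are at about (205,112), (255,112), (256,185) and (207,184), with the barrel at columns 213–243 and the nose tip at (228,200). I'll turn these into poses using sub-pixel edges.

Run:
```python
from h import *
s=snapshot("wrist"); g=cv2.cvtColor(s["frame"],cv2.COLOR_RGB2GRAY).astype(float)
A=R.from_euler('xyz',s["attitude"],degrees=True).as_matrix()
def bp(u,v,z):
    d=A@[(u-s["cx"])/s["fx"],(v-s["cy"])/s["fy"],1];p=np.array(s["position"]);return (p+d*(z-p[2])/d[2])[:2]
def edge(line,a,b,i0): # strongest gradient subpixel
    d=np.diff(line[a:b+1]); k=np.abs(d); w=k*(k>0.4*k.max()); return i0+(w*np.arange(len(w))).sum()/w.sum()+.5
def fit(pts,along):
    p=np.array(pts); m=np.polyfit(p[:,along],p[:,1-along],1); r=p[:,1-along]-np.polyval(m,p[:,along]); k=np.abs(r)<.0015
    return np.polyfit(p[k,along],p[k,1-along],1)
L=fit([bp(edge(g[v],198,210,198),v,.006) for v in range(120,180)],0)
Rr=fit([bp(edge(g[v],250,262,250),v,.006) for v in range(120,180)],0)
cols=list(range(208,213))+list(range(246,253))
T=fit([bp(u,edge(g[:,u],106,118,106),.006) for u in cols],1)
Bo=fit([bp(u,edge(g[:,u],178,190,178),.006) for u in cols],1)
print("pad yaw L,R",np.degrees(np.arctan(L[0])),np.degrees(np.arctan(Rr[0])),"T,B",-np.degrees(np.arctan(T[0])),-np.degrees(np.arctan(Bo[0])))
x0,y0=.44,-.206
print("yL,yR at .44",np.polyval(L,.44),np.polyval(Rr,.44),"xT,xB",np.polyval(T,y0),np.polyval(Bo,y0))
for v in (118,140,165,180): print(v,np.round(g[v,206:256:2]).astype(int))
print(np.round(g[98:206:2,228]).astype(int))
im=cv2.resize(s["frame"][90:215,190:270,::-1],None,fx=4.6,fy=4.6,interpolation=cv2.INTER_CUBIC)
Rm=[]
for c in ["scene","side"]:
    q=snapshot(c); f=q["frame"][:,:,::-1]; u,v=proj(q,[.637,-.204,.115])[0].astype(int)
    p=cv2.resize(f[v-30:v+30,u-20:u+20],None,fx=9.6,fy=9.6,interpolation=cv2.INTER_CUBIC); print(c,u,v)
    Rm.append(p[:575])
h=575; cv2.imwrite("pics/comb.png",cv2.resize(np.hstack([im[:h]]+Rm),(800,405)) if 0 else np.hstack([im[:h]]+Rm)[:, :]); print(im.shape,Rm[0].shape)
```

```text
pad yaw L,R 0.2809812260442664 0.26217790103178007 T,B -0.07888502779901871 0.3273944233101143
yL,yR at .44 -0.24184973765883247 -0.1731626741568525 xT,xB 0.3927762017449174 0.49179169203522133
118 [28 28 32 62 80 90 92 93 94 95 95 97 97 97 98 98 87 72 52 34 26 24 25 26
 36]
140 [72 43 42 60 77 88 91 91 91 92 93 93 94 94 94 94 88 71 45 22 29 32 40 46
 53]
165 [135  48  48  81 111 124 126 128 129 130 130 131 132 133 134 132 119  94
  43  28  33  31  39  45  53]
180 [164  84  77  95 117 128 131 131 131 132 132 132 133 134 134 131 118  93
  52  45  44  43  44  45  54]
[136 137 137 137 108  92  59  80  92  96  97  96  96  96  95  95  95  95
  95  94  94  93  94 135 142 107  92  92 106 141 135 131 131 131 131 131
 131 131 131 131 132 132 133 133 121  89  79  76  73  67  57  52 118 183]
scene 306 158
side 306 181
(575, 368, 3) (575, 384, 3)
```

Run:
```python
from h import *
s=snapshot("wrist")
A=R.from_euler('xyz',s["attitude"],degrees=True).as_matrix()
def bp(u,v,z):
    d=A@[(u-s["cx"])/s["fx"],(v-s["cy"])/s["fy"],1];p=np.array(s["position"]);return np.round((p+d*(z-p[2])/d[2]),4)[:2]
print("rear",bp(228,106.5,.085),"nose",bp(228,201.5,.080), "barrel L/R top row165",bp(212,165,.08),bp(242.5,165,.08),"row118",bp(212.3,118,.08),bp(241.8,118,.08))
```

```text
rear [ 0.3877 -0.2025] nose [ 0.4944 -0.2051] barrel L/R top row165 [ 0.4512 -0.2224] [ 0.4511 -0.1878] row118 [ 0.3996 -0.2203] [ 0.3994 -0.1882]
```

View pics/comb.png

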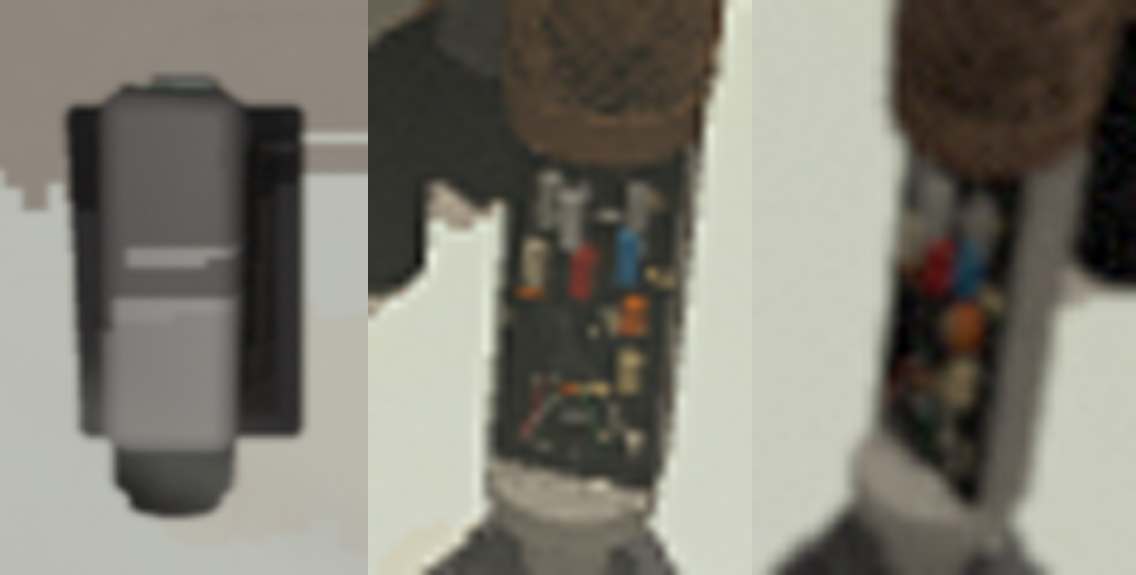

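Run:
```python
from h import *
from scipy.optimize import least_squares
S={c:snapshot(c) for c in ["scene","side"]}
O={"scene":(368,286,128),"side":(752,286,151)}
E={"scene":{+1:[(510,165),(503,300),(497,440)],-1:[(689,165),(674,350),(657,470)]},
   "side":{+1:[(910,150),(898,290),(887,415)],-1:[(1020,185),(1000,350),(981,490)]}}
def px(c,p): o=O[c]; return np.array([(p[0]-o[0])/9.6+o[1],p[1]/9.6+o[2]])-.5+.05
def f(v,hw,prior):
    r=[]
    for c in S:
        for sg in E[c]:
            a,b=proj(S[c],[np.array([v[0],v[1],z])+rz(v[2])@[0,-sg*-1*hw*-1,0] for z in (.16,.07)])
            d=b-a;n=np.array([-d[1],d[0]])/np.hypot(*d)
            r+=[n@(px(c,p)-a)/.4 for p in E[c][sg]]
    if prior: r+=[(v[0]-.6355)/.002,(v[1]+.2045)/.002]
    return np.array(r)
for hw in (.02,.021):
  for pr in (0,1):
    s=least_squares(f,[.636,-.204,190],args=(hw,pr),x_scale=[.01,.01,10]);print(hw,pr,np.round(s.x,4),s.cost,np.round(s.fun*.4,2))
    s=least_squares(f,[.636,-.204,10],args=(hw,pr),x_scale=[.01,.01,10]);print("  flip",np.round(s.x,4),s.cost)
```

```text
0.02 0 [  0.6334  -0.21   190.7297] 3.7019562058078406 [ 0.36  0.08 -0.34  0.18 -0.35  0.05  0.5  -0.06 -0.52  0.4  -0.09 -0.29]
  flip [   0.6334   -0.21   -169.2703] 3.7019562058076922
0.02 1 [  0.6339  -0.2095 190.7559] 7.556152114687198 [ 0.24 -0.03 -0.45  0.04 -0.49 -0.08  0.59  0.03 -0.43  0.49 -0.   -0.21
 -0.33 -0.99]
  flip [   0.6339   -0.2095 -169.2441] 7.5561521146870385
0.021 0 [  0.6334  -0.2099 187.8909] 5.0137416212351615 [ 0.05 -0.22 -0.63  0.46 -0.08  0.32  0.63  0.07 -0.39  0.29 -0.19 -0.39]
  flip [   0.6334   -0.2099 -172.1091] 5.013741621223086
0.021 1 [  0.6339  -0.2094 187.915 ] 8.699087991126653 [-0.07 -0.33 -0.74  0.33 -0.21  0.19  0.72  0.16 -0.31  0.38 -0.1  -0.31
 -0.32 -0.97]
  flip [   0.6339   -0.2094 -172.085 ] 8.699087991118864
```

Emit:
play_rows(plan=[[0.8,0.8,0,0,0,0],[0.8,0.8,1,0,0,0],[0.9,0.8,2,0,0,0],[0.8,0.7,2.5,0,0,0],[0,0,2.5,0,0,0],[0,0,2,0,0,0],[0,0,1.5,0,0,0],[0,0,0,0,0,0],[0,0,0,0,0,0]])

```text
clock: 7.35
tool_pos: [0.4324, -0.1426, 0.1405]
orientation: [-180.0, -0.1, -179.7]
force: [0.1, 0.2, 1.5]
opening: 0.0875
gripper_force: 0.0
```

Emit:
play_rows(plan=[[-0.1,-1.5,0,0,0,0],[0,-2.4,0,0,0,0],[0,-2.4,0,0,0,0],[0,0,0,0,0,0],[0,0,1.2,0,0,0],[0,0,1.2,0,0,0],[0,0,1.2,0,0,0],[0,0,1.2,0,0,0],[0,0,1.2,0,0,0],[0,0,0.85,0,0,0],[0,0,0,0,0,0],[0,0,0,0,0,0]])

```text
clock: 8.35
tool_pos: [0.4346, -0.2057, 0.0726]
orientation: [-180.0, 0.0, -179.7]
force: [-0.5, -0.4, 1.1]
opening: 0.0879
gripper_force: 0.0
```

Emit:
play_rows(plan=[[0,0,0,0,0,0],[0,0,0,0,0,0],[0,0,0,0,0,0],[0,0,0,0,0,0],[0,0,0,0,0,0],[0,0,0,0,0,0],[0,0,0,0,0,0],[0,0,0,0,0,0],[0,0,0,0,0,0],[0,0,0,0,0,0]], grip=2.8)

```text
clock: 9.18
tool_pos: [0.4342, -0.2057, 0.072]
orientation: [180.0, -0.0, -179.7]
force: [0.9, 0.5, -0.0]
opening: 0.0341
gripper_force: 29.7
```

Emit:
play_rows(plan=[[0,0,-0.5,0,0,0],[0,0,-1,0,0,0],[0,0,-1,0,0,0],[0,0,-1,0,0,0],[0,0,-0.8,0,0,0],[-0.5,0,0,0,0,0],[-1,-0.4,0,0,0,0],[-1,-0.4,0,0,0,0],[-1,-0.5,0,0,0,0],[-1,-0.5,0,0,0,0],[-1,-0.4,0,0,0,0],[0,0,0,0,0,-2],[0,0,0,0,0,-3],[0,0,0,0,0,-3],[0,0,0,0,0,-2],[0,0,0,0,0,0],[0,0,0,0,0,0]])

```text
clock: 10.6
tool_pos: [0.4898, -0.2277, 0.1146]
orientation: [180.0, -0.0, -169.8]
force: [0.9, 0.3, -1.8]
opening: 0.034
gripper_force: 29.7
```

Run:
```python
from h import *
o=get_obs();print(o["clock"],o["tool_pos"],o["orientation"],o["opening"],o["force"])
ims=[]
for c in ["scene","side"]:
    s=snapshot(c); f=s["frame"][:,:,::-1]
    for t in ["thermometer","thermometer_grip","thermometer_lens","board","mic_stand"]:
        print(c,t,[(np.round(d["position"],4).tolist(),round(d["score"],2)) for d in spot_point(c,t)[:2]])
    u,v=proj(s,[.58,-.21,.11])[0].astype(int)
    k=6.6; im=cv2.resize(f[v-40:v+40,u-30:u+30],None,fx=k,fy=k,interpolation=cv2.INTER_CUBIC)
    n=rz(10)@[1,0,0]; tc=np.array(o["tool_pos"]); pr=lambda P:tuple(((proj(s,P)[0]-[u-30,v-40]+.5)*k).astype(int).tolist())
    cv2.line(im,pr(tc),pr(tc+n*.121),(0,255,255),1); b=np.array([.6345,-.207,.115])
    cv2.polylines(im,[np.array([pr(q) for q in rect(b,190,[0,.02,0],[0,0,.049])])],True,(0,255,0),1)
    ims.append(im)
cv2.imwrite("pics/aim.png",np.hstack(ims))
```

```text
10.6 [ 0.48979019 -0.22770889  0.11463116] [ 1.79990735e+02 -3.87541576e-02 -1.69766113e+02] 0.03403104157809682 [ 0.89918255  0.28812978 -1.81697637]
scene thermometer [([0.498, -0.2309, 0.0497], 0.97), ([0.6416, -0.2041, -0.0007], 0.63)]
scene thermometer_grip [([0.487, -0.2303, 0.116], 0.67)]
scene thermometer_lens [([0.5511, -0.2214, 0.1138], 0.7)]
scene board [([0.6369, -0.2047, 0.1091], 0.76)]
scene mic_stand [([0.6398, -0.2042, 0.0007], 0.89)]
side thermometer [([0.4977, -0.227, 0.0517], 0.6)]
side thermometer_grip [([0.4852, -0.2246, 0.1124], 0.72)]
side thermometer_lens []
side board [([0.6308, -0.2071, 0.1128], 0.56)]
side mic_stand [([0.6366, -0.2026, -0.0011], 0.66)]
```

View pics/aim.png

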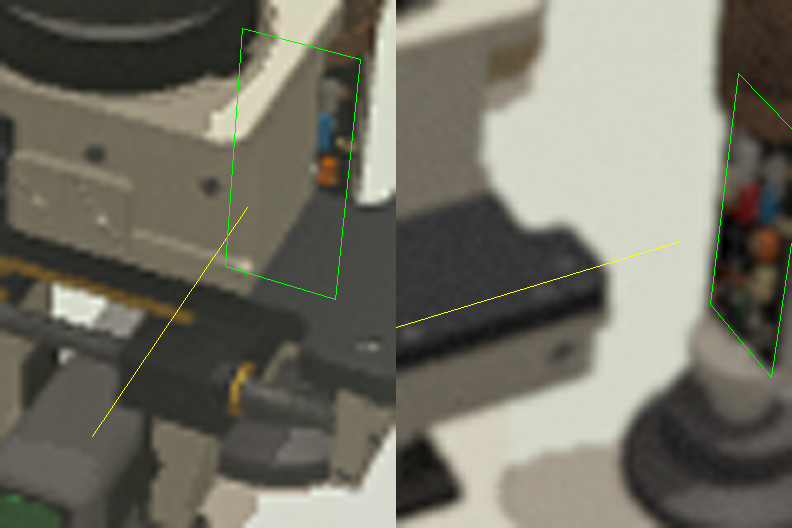

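The aim overlay fits the board: in the side panel the green outline sits on the board's edges, and the scene panel's right edge matches too. The lens is still about 2.7 cm short, so I'll close in and hold.

Emit:
play_rows(plan=[[-0.45,-0.1,-0.04,0,0,0],[-0.55,-0.1,0,0,0,0],[-0.55,-0.1,0,0,0,0],[-0.55,-0.1,0,0,0,0],[-0.4,0,0,0,0,0],[-0.15,0,0,0,0,0],[0,0,0,0,0,0],[0,0,0,0,0,0],[0,0,0,0,0,0]])

```text
clock: 11.95
tool_pos: [0.5159, -0.2266, 0.1154]
orientation: [180.0, -0.0, -169.7]
force: [0.5, -0.1, -2.0]
opening: 0.034
gripper_force: 29.7
```

Run:
```python
from h import *
o=get_obs();print(o["clock"],o["tool_pos"],o["orientation"])
for c in ["scene","side"]:
    s=snapshot(c)
    for t in ["thermometer","thermometer_grip","thermometer_lens","board","mic_stand"]:
        print(c,t,[(np.round(d["position"],4).tolist(),round(d["score"],2)) for d in spot_point(c,t)[:2]])
    cv2.imwrite(f"pics/hold_{c}.png",s["frame"][:,:,::-1])
    if c=="side":
        p=np.array(o["tool_pos"]); print("lens px",proj(s,p+rz(10)@[.0602,0,0]),"board",proj(s,[.635,-.206,.115]))
        u,v=proj(s,[.58,-.21,.11])[0].astype(int)
        cv2.imwrite("pics/hold_crop.png",cv2.resize(s["frame"][v-50:v+50,u-60:u+60,::-1],None,fx=6,fy=6,interpolation=cv2.INTER_CUBIC))
```

```text
11.95 [ 0.51591158 -0.22657767  0.11536004] [ 1.79991521e+02 -2.07123902e-02 -1.69682796e+02]
scene thermometer [([0.5217, -0.2235, 0.0522], 0.7)]
scene thermometer_grip [([0.5131, -0.2284, 0.1152], 0.75)]
scene thermometer_lens [([0.577, -0.2156, 0.1133], 0.8)]
scene board []
scene mic_stand [([0.6395, -0.2012, 0.0021], 0.58)]
side thermometer [([0.5227, -0.2237, 0.0506], 0.68)]
side thermometer_grip [([0.5137, -0.2246, 0.117], 0.92), ([0.4374, -0.2026, 0.0093], 0.73)]
side thermometer_lens [([0.6316, -0.2032, 0.1124], 0.54)]
side board [([0.6319, -0.2038, 0.112], 0.93), ([0.5125, -0.2241, 0.1171], 0.33)]
side mic_stand [([0.6336, -0.2026, 0.0022], 0.96)]
lens px [[281.03561715 189.12492115]] board [[306.00113046 181.81531251]]
```

View pics/hold_crop.png

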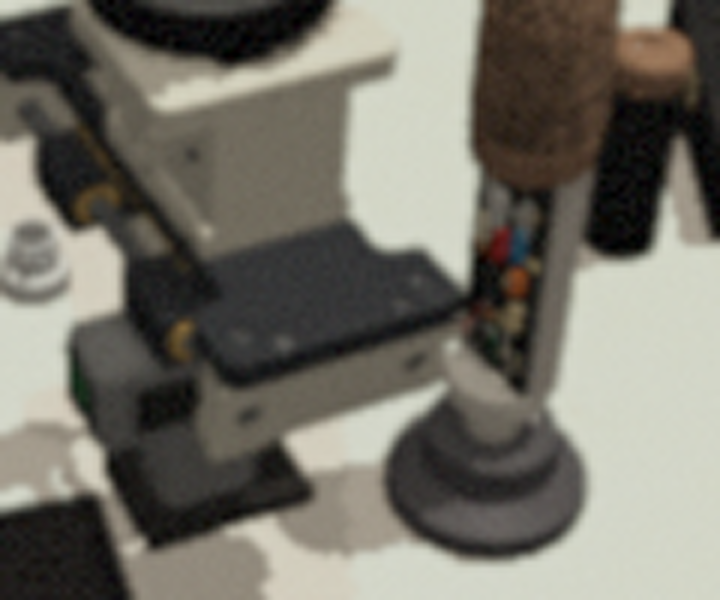

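The thermometer stands level, facing the board, with a clear gap. Now I'll hold for about 3 s.

Emit:
play_rows(plan=[[0,0,0,0,0,0],[0,0,0,0,0,0],[0,0,0,0,0,0],[0,0,0,0,0,0],[0,0,0,0,0,0],[0,0,0,0,0,0],[0,0,0,0,0,0],[0,0,0,0,0,0],[0,0,0,0,0,0],[0,0,0,0,0,0],[0,0,0,0,0,0],[0,0,0,0,0,0],[0,0,0,0,0,0],[0,0,0,0,0,0],[0,0,0,0,0,0],[0,0,0,0,0,0],[0,0,0,0,0,0],[0,0,0,0,0,0],[0,0,0,0,0,0],[0,0,0,0,0,0]])

```text
clock: 14.22
tool_pos: [0.5162, -0.2266, 0.1155]
orientation: [-180.0, 0.0, -169.7]
force: [-0.0, 0.0, -1.8]
opening: 0.0338
gripper_force: 29.7
```

Emit:
play_rows(plan=[[0,0,0,0,0,0],[0,0,0,0,0,0],[0,0,0,0,0,0],[0,0,0,0,0,0],[0,0,0,0,0,0],[0,0,0,0,0,0],[0,0,0,0,0,0],[0,0,0,0,0,0],[0,0,0,0,0,0],[0,0,0,0,0,0],[0,0,0,0,0,0],[0,0,0,0,0,0],[0,0,0,0,0,0],[0,0,0,0,0,0],[0,0,0,0,0,0],[0,0,0,0,0,0]])

```text
clock: 15.55
tool_pos: [0.5162, -0.2266, 0.1155]
orientation: [180.0, 0.0, -169.7]
force: [-0.2, 0.4, -1.5]
opening: 0.034
gripper_force: 29.7
```

Emit:
play_rows(plan=[[0.46,0,0,0,0,0],[1,0,0,0,0,0],[1.3,0.38,0,0,0,0],[1.3,0.7,0,0,0,0],[1.3,0.8,0,0,0,0],[1.2,0.8,0,0,0,0],[0.8,0.5,0,0,0,0],[0.4,0.2,0,0,0,0],[0,0,0,0,0,2],[0,0,0,0,0,3],[0,0,0,0,0,3],[0,0,0,0,0,2],[0,0,0,0,0,0],[0,0,0,0,0,0]])

```text
clock: 16.72
tool_pos: [0.434, -0.2074, 0.1156]
orientation: [-180.0, 0.0, -179.6]
force: [-0.4, 0.0, -1.5]
opening: 0.0343
gripper_force: 29.7
```

Emit:
play_rows(plan=[[0,0,0.5,0,0,0],[0,0,0.8,0,0,0],[0,0,0.8,0,0,0],[0,0,0.8,0,0,0],[0,0,0.5,0,0,0],[0,0,0.3,0,0,0],[0,0,0.2,0,0,0],[0,0,0.15,0,0,0],[0,0,0.1,0,0,0],[0,0,0.1,0,0,0],[0,0,0,0,0,0],[0,0,0,0,0,0],[0,0,0,0,0,0]])

```text
clock: 17.8
tool_pos: [0.434, -0.2073, 0.0732]
orientation: [-180.0, 0.0, -179.7]
force: [-0.5, 0.8, -2.5]
opening: 0.034
gripper_force: 29.7
```

Run:
```python
from h import *
o=get_obs();print(o["clock"],o["tool_pos"],o["orientation"],o["force"])
for c in ["scene","side"]:
    s=snapshot(c)
    for t in ["thermometer","thermometer_grip","pad_top"]:
        print(c,t,[(np.round(d["position"],4).tolist(),round(d["score"],2)) for d in spot_point(c,t)[:1]])
```

```text
17.8 [ 0.43397114 -0.20729415  0.07317954] [-1.79996669e+02  2.70561458e-02 -1.79677852e+02] [-0.48126273  0.83455273 -2.5145775 ]
scene thermometer [([0.4436, -0.2072, 0.0074], 0.57)]
scene thermometer_grip [([0.4316, -0.2101, 0.0728], 0.61)]
scene pad_top [([0.4369, -0.2083, 0.0077], 0.84)]
side thermometer [([0.4445, -0.2066, 0.0105], 0.65)]
side thermometer_grip []
side pad_top [([0.4387, -0.207, 0.0115], 0.84)]
```

Emit:
play_rows(plan=[[0.1,0,0,0,0,0],[0,0,0.06,0,0,0],[0,0,0.05,0,0,0],[0,0,0.03,0,0,0],[0,0,0,0,0,0],[0,0,0,0,0,0]])

```text
clock: 18.7
tool_pos: [0.4327, -0.2073, 0.072]
orientation: [-180.0, -0.0, -179.7]
force: [-1.7, 2.0, 5.1]
opening: 0.0342
gripper_force: 29.7
```

Contact is light at about 7 N, so I'll release slowly and retreat.

Emit:
play_rows(plan=[[0,0,0,0,0,0],[0,0,0,0,0,0],[0,0,0,0,0,0],[0,0,0,0,0,0],[0,0,0,0,0,0],[0,0,0,0,0,0],[0,0,0,0,0,0],[0,0,0,0,0,0],[0,0,0,0,0,0],[0,0,0,0,0,0]], grip=7.5)

```text
clock: 19.53
tool_pos: [0.4328, -0.2073, 0.0716]
orientation: [-180.0, 0.0, -179.7]
force: [-1.2, 0.6, 0.2]
opening: 0.0748
gripper_force: 0.0
```

Emit:
play_rows(plan=[[0,0,-0.5,0,0,0],[0,0,-1,0,0,0],[0,0,-1.5,0,0,0],[0,0,-2,0,0,0],[0,0,-2.5,0,0,0],[0,0,-2.5,0,0,0],[0,0,-2.5,0,0,0],[0,0,-2.5,0,0,0],[-1,0,-2,0,0,0],[-1.3,0,-1,0,0,0],[-1,0,0,0,0,0],[0,0,0,0,0,0],[0,0,0,0,0,0]])

```text
clock: 20.62
tool_pos: [0.4654, -0.2068, 0.2505]
orientation: [180.0, -0.1, -179.7]
force: [-1.7, 0.4, -1.0]
opening: 0.0744
gripper_force: 0.0
```

Run:
```python
from h import *
o=get_obs();print(o["clock"],o["tool_pos"],o["opening"])
s=snapshot("wrist")
cv2.imwrite("pics/end.png",cv2.resize(s["frame"][90:220,180:300,::-1],None,fx=4.6,fy=4.6,interpolation=cv2.INTER_CUBIC))
for n,P in [("pad",rect(np.array([.442,-.2075,.008]),.3,[.05,0,0],[0,.035,0])),("nose",[[.4935,-.2075,.072]])]: print(n,np.round((proj(s,P)-[180,90])*4.6).tolist())
for c in ["wrist","scene","side"]:
    if c!="wrist": snapshot(c)
    for t in ["thermometer","thermometer_lens","pad_top"]:
        print(c,t,[(np.round(d["position"],4).tolist(),round(d["score"],2)) for d in spot_point(c,t)[:1]])
```

```text
20.6167 [ 0.46537953 -0.20682943  0.25045199] 0.07442983573098882
pad [[458.0, 445.0], [228.0, 445.0], [220.0, 105.0], [465.0, 105.0]]
nose [[341.0, 511.0]]
wrist thermometer [([0.4389, -0.2079, 0.0069], 0.59)]
wrist thermometer_lens [([0.4926, -0.2147, 0.0753], 0.59)]
wrist pad_top []
scene thermometer [([0.4418, -0.2088, 0.0085], 0.77)]
scene thermometer_lens [([0.4957, -0.211, 0.0692], 0.88)]
scene pad_top [([0.4378, -0.2119, 0.0089], 0.96)]
side thermometer [([0.4412, -0.2091, 0.0095], 0.96)]
side thermometer_lens [([0.4924, -0.2089, 0.0754], 0.86)]
side pad_top [([0.4397, -0.2054, 0.0123], 0.56)]
```

View pics/end.png

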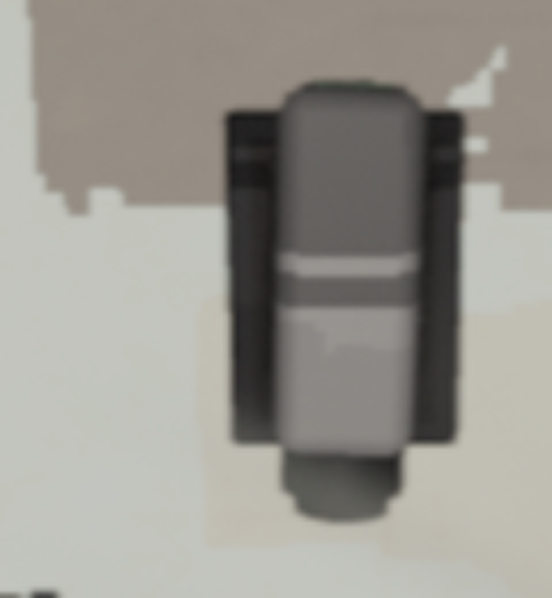

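The picture shows the thermometer upright, centred between the pad's edges (barrel about column 346, pad about 345) and lined up to within roughly 1°. The gripper is well clear above it.

```bash
python3 -c "
from plant import *
print(close_job())"
```

```text
the job is handed in; nothing more can be done
None
```

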